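# Sort sample vials into colour-matched stands

## Task

Put the four small screw-capped sample vials away into the round vial stands by cap colour: the blue-capped vial into the blue stand, the white-capped one into the white stand, and the two black-capped ones into the two black stands, one each. Leave every vial standing upright on the floor of its well, and leave the amber dropper bottle standing where it is.

Things in the scene. Friction and masses are not known exactly. Their poses are not given: they have to be found in the camera images.
- vial_blue: loose small clear glass sample vial with cream contents, a white paper label and a dark blue ribbed screw cap, standing upright; a plain cylinder 21 mm in diameter and 48 mm tall (the cap is the top 12 mm or so, as wide as the body), about 16 g; stiff, safe to grip anywhere round its body or cap; origin at the centre of its underside, z up
- vial_white: loose small clear glass sample vial with cream contents, a white paper label and a white ribbed screw cap, standing upright; a plain cylinder 21 mm in diameter and 48 mm tall (the cap is the top 12 mm or so, as wide as the body), about 16 g; stiff, safe to grip anywhere round its body or cap; origin at the centre of its underside, z up
- vial_black_1: loose small clear glass sample vial with cream contents, a white paper label and a black ribbed screw cap, standing upright; a plain cylinder 21 mm in diameter and 48 mm tall (the cap is the top 12 mm or so, as wide as the body), about 16 g; stiff, safe to grip anywhere round its body or cap; origin at the centre of its underside, z up; there are two such vials, and they are interchangeable
- vial_black_2: loose small clear glass sample vial with cream contents, a white paper label and a black ribbed screw cap, standing upright; a plain cylinder 21 mm in diameter and 48 mm tall (the cap is the top 12 mm or so, as wide as the body), about 16 g; stiff, safe to grip anywhere round its body or cap; origin at the centre of its underside, z up; there are two such vials, and they are interchangeable
- dropper: loose amber-brown glass dropper bottle with black collar and red rubber teat, 36 mm in diameter, 106 mm tall, 60 g, standing among the vials; not to be moved; origin at the centre of its underside, z up; it and the vials stand between a fixed bench centrifuge (left) and a fixed microscope base 0.1 m tall (right rear), round a flat loupe 9 mm high
- stand_blue: blue low round plastic vial stand fixed to the worktop: 62 mm outer diameter, 14 mm tall, with one open round well in its top, 40 mm across and 10 mm deep, its floor (a grey disc) 4 mm above the worktop; origin at the centre of its underside on the worktop, z up; stands behind a fixed bench centrifuge under 0.18 m tall
- stand_white: white low round plastic vial stand fixed to the worktop: 62 mm outer diameter, 14 mm tall, with one open round well in its top, 40 mm across and 10 mm deep, its floor (a grey disc) 4 mm above the worktop; origin at the centre of its underside on the worktop, z up; stands behind a fixed bench centrifuge under 0.18 m tall
- stand_black_1: black low round plastic vial stand fixed to the worktop: 62 mm outer diameter, 14 mm tall, with one open round well in its top, 40 mm across and 10 mm deep, its floor (a grey disc) 4 mm above the worktop; origin at the centre of its underside on the worktop, z up; stands behind a fixed bench centrifuge under 0.18 m tall; there are two such stands, either may take either black-capped vial
- stand_black_2: black low round plastic vial stand fixed to the worktop: 62 mm outer diameter, 14 mm tall, with one open round well in its top, 40 mm across and 10 mm deep, its floor (a grey disc) 4 mm above the worktop; origin at the centre of its underside on the worktop, z up; stands behind a fixed bench centrifuge under 0.18 m tall; there are two such stands, either may take either black-capped vial
Not all that is in view belongs to the job. Leave any purple look-alike of the vial_black_2 alone.

How it is judged:
At the end, for the whole second after the job is handed in: Blue-capped vial in the blue stand, white in the white, one black-capped in each black stand: each underside centre within 13 mm sideways of its stand's axis and 1 to 8 mm above the stand's underside (on the well floor), upright within 0.12 rad, released and at rest (horizontal distance between vial_blue and stand_blue below 0.013 m and z of vial_blue in the frame of stand_blue between 0.001 and 0.008 m and horizontal distance between vial_white and stand_white below 0.013 m and z of vial_white in the frame of stand_white between 0.001 and 0.008 m and (((horizontal distance between vial_black_1 and stand_black_1 below 0.013 m and z of vial_black_1 in the frame of stand_black_1 between 0.001 and 0.008 m) and (horizontal distance between vial_black_2 and stand_black_2 below 0.013 m and z of vial_black_2 in the frame of stand_black_2 between 0.001 and 0.008 m)) or ((horizontal distance between vial_black_1 and stand_black_2 below 0.013 m and z of vial_black_1 in the frame of stand_black_2 between 0.001 and 0.008 m) and (horizontal distance between vial_black_2 and stand_black_1 below 0.013 m and z of vial_black_2 in the frame of stand_black_1 between 0.001 and 0.008 m))) and angle between each of vial_blue, vial_white, vial_black_1, vial_black_2's own z axis and vertical below 0.12 rad and linear speed of each of vial_blue, vial_white, vial_black_1, vial_black_2 below 0.02 m/s); the robot touches nothing.
It fails at once if the amber dropper bottle is shifted more than 25 mm or knocked over (distance of dropper from where it was at the start of the episode above 0.025 m or angle between dropper's own z axis and vertical above 0.5 rad).
It also fails if it takes over 110 s, if anything falls off the work surface, if the arm or the gripper's body presses on something with over 40 N, if the wrist force passes 120 N, or if a joint passes its speed limit or range.

## Robot

A 6-joint arm with a two-finger parallel gripper is mounted at the origin on the work surface; the furniture and walls round the work are solid. World frame = base frame: x ahead of the robot, y to its left, z up, the work surface at z = 0. Lengths are in m, angles in rad, forces in N, time in s.
With the tool pointing down it reaches from about 0.225 to 0.875 m from the base axis. Payload 3.4 kg.
Tool frame: the origin (TCP) lies at the very end of the fingers, on their centre line; the grasp point (between the pads) lies 19 mm behind it; z points along the fingers, y is the line along which they close (so a half turn about z gives the same grasp; the last joint's range is limited). The gripper opens to 85 mm and grips with 20 to 120 N. Pads are 22 mm wide; open, the fingers measure 114 mm over their backs; the gripper's body (76 mm by 85 mm) begins 54 mm behind the grasp point. The pads swing forward as they close: fully open they stand 13 mm farther back than shut.
Start: joints at [1.191, 0.276, 1.505, -0, 1.361, -0.121], TCP at [0.147, 0.556, 0.231] pointing down, gripper open.
Joint ranges: [-2.89, 2.89], [-0.75, 2.08], [0.22, 2.7], [-1.18, 4.32], [0.11, 2.71], [-2.7, 2.7]. Speed limits (rad/s): [2.57, 2.57, 3.14, 3.14, 3.14, 3.14].

## Interface

Orientations are given as a unit quaternion [w, x, y, z].
In Python, from rig import manip gives the robot as it stands. The module is installed in compiled form; this text tells all that it offers.
- The arm moves only by the tool play_rows, never from a script. Its argument "motion" is a list of rows, each a list of 5 numbers: the shift along the tool's x, y, z in units of 40 mm (1.0 is 40 mm), then the turn about the tool's z in units of 10 degrees (1.0 is 10 degrees), then the finger opening in mm, from 0 to 85.4. A call has 1 to 5 rows; each row is the pose to reach, as a shift and turn from the pose commanded when the call began, along the tool's axes at that moment; what a row does not reach only later rows make up. A row lasts 1/8 s, in which the tool goes at most 62.5 mm and 10.7 degrees, less where a joint would pass 70% of its speed; a pose out of reach is approached as far as the arm can. A call with a gripper value outside its range is refused whole. The fingers move at their own pace and stop on an object; "newtons" is the grip in N (left out, the last holds). Time passes only in rows, so rows that repeat a pose let the fingers close. It gives the time, the measured TCP pose, the force, the opening and the grip force at its end, in the units of the state.
- manip.get_state(): the state, without advancing time (a new reading comes with each control period).
- manip.get_image(name): name is "scene" or "side" or "wrist"; returns a dict with "img" (420x560x3 uint8, red, green, blue), "range_z" (420x560 float32, m along the optical axis (not along the pixel's ray), 0 where there is no reading), "fx", "fy", "cx", "cy" (pixels), "D" ([k1, k2, p1, p2, k3] as OpenCV has them; the pictures are not rectified), "R" (3x3) and "t" (3): a world point X has camera coordinates R X + t. Camera axes: x right, y down, z forward; pixel columns grow to the right and rows downward; lengths in m; the calibration is good to about 2 mm. A picture is of the moment at which its call begins.
- manip.sign_off(): hands the job in; it is judged then, once.
The state is a dict: "clock": time; "qpos": joint angles; "qd": joint speeds; "effort": joint torques, N m; "position": TCP position; "ee_rot": TCP orientation; "contact_force": force on the tool from outside, world axes, zero at the start; "moment": the same for the moment, N m; "width": finger opening in m; "gripper_force": force on a finger pad.
Only numpy, scipy, OpenCV 4.12 (cv2) and the standard library are available. Lean on these libraries where they do the work, as an engineer would, in place of code of your own. Each camera call takes 0.05 s, during which the arm holds its last target. There are 200 camera calls.

## Working session

There is one attempt and no reset: what is moved stays moved. The work goes in short steps, Python scripts to look and compute and a tool call to move; the robot and the scene stay as the last step left them, time stands still between calls to the robot, and variables do not carry over. Pictures are saved under pics/ and viewed, at most 14 in all, crops included, and the job is handed in when it is done.

Besides the shell and the picture viewer there is one more tool, called after "Emit:" as name(argument=value, ...), one argument or row to a line, values as JSON. play_rows: Moves the arm, as the interface text tells. Its arguments: {"type":"object","properties":{"motion":{"type":"array","items":{"type":"array","items":{"type":"number"}}},"newtons":{"type":"number"}},"required":["motion"]}

```bash
mkdir -p pics; cat > h.py <<'E'
import numpy as np, cv2
from rig import manip
def cloud(d):
    h,w=d["range_z"].shape
    K=np.array([[d["fx"],0,d["cx"]],[0,d["fy"],d["cy"]],[0,0,1.]])
    v,u=np.mgrid[:h,:w]
    p=np.stack([u,v],-1).reshape(-1,1,2).astype(np.float64)
    n=cv2.undistortPoints(p,K,np.array(d["D"],float)).reshape(h,w,2)
    z=d["range_z"].astype(float)
    c=np.dstack([n[...,0]*z,n[...,1]*z,z])
    X=(c-np.array(d["t"]))@np.array(d["R"])
    X[z==0]=np.nan
    return X
def shot(name,tag):
    d=manip.get_image(name); cv2.imwrite(f"pics/{tag}.png",d["img"][...,::-1]); 
    X=cloud(d); np.savez(f"pics/{tag}.npz",X=X,img=d["img"]); return d,X
E
python3 - <<'E'
from h import *
s=manip.get_state();print(s)
for n in("scene","side","wrist"):
    d,X=shot(n,n+"0"); print(n,-np.array(d["R"]).T@d["t"],np.nanmin(X.reshape(-1,3),0),np.nanmax(X.reshape(-1,3),0))
E
```

```text
{'clock': 0.0, 'qpos': array([ 1.19101096e+00,  2.76609305e-01,  1.50614587e+00, -2.10712329e-05,
        1.36066210e+00, -1.21006476e-01]), 'qd': array([-7.53684311e-05, -1.31569738e-03,  7.76262316e-05,  8.20347972e-04,
        6.61413385e-04,  8.66488452e-05]), 'effort': array([ 1.23243422e-03, -4.16784489e+01, -2.45798081e+01, -1.86108837e-04,
        1.12982641e-02, -1.10604219e-07]), 'position': array([0.1469642 , 0.55536257, 0.23042646]), 'ee_rot': array([-2.16077795e-04,  1.29026472e-01,  9.91640730e-01, -8.86409069e-04]), 'contact_force': array([0.82066256, 0.32970953, 1.25324069]), 'moment': array([-0.00818314, -0.01987254,  0.00738538]), 'gripper_force': 0.0, 'width': 0.08543620335225713}
scene [-0.148795    0.33817509  0.59355947] [-0.06777155 -2.13131475 -0.77212965] [3.6287806  0.52043034 0.39647289]
side [-0.28134866  0.36729627  0.67073717] [-0.18634487 -2.13057304 -0.75772202] [3.63431435 0.60545502 0.64142868]
wrist [0.07303844 0.57437092 0.37349534] [-0.12041166  0.11821757 -0.00893972] [0.62760284 0.90456613 0.32997958]
```

View pics/scene0.png

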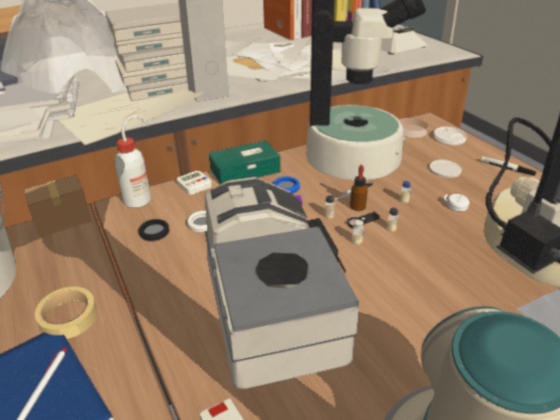

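View pics/side0.png

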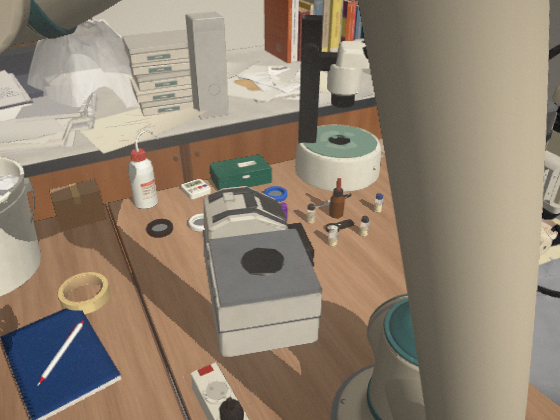

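View pics/wrist0.png

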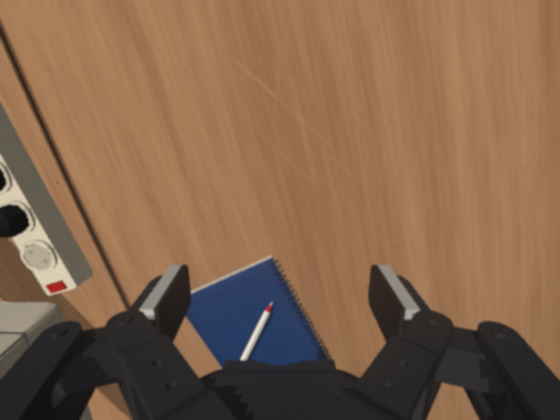

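```bash
python3 - <<'E'
from h import *
a=np.load("pics/scene0.npz");X=a["X"];im=a["img"]
cv2.imwrite("pics/crop0.png",cv2.resize(im[160:260,130:470],None,fx=2.3,fy=2.3,interpolation=3)[...,::-1])
b=np.load("pics/side0.npz")
# top-down map, 1.25mm/px, x up, y left
x0,x1,y0,y1=.25,.95,-.45,.5
s=800
M=np.zeros((int((x1-x0)*s),int((y1-y0)*s),3),np.uint8)
for q in(b,a):
    P=q["X"].reshape(-1,3);C=q["img"].reshape(-1,3)
    k=(P[:,0]>x0)&(P[:,0]<x1)&(P[:,1]>y0)&(P[:,1]<y1)&(P[:,2]<.25)&(P[:,2]>-.02)
    P=P[k];C=C[k];o=np.argsort(P[:,2]);P=P[o];C=C[o]
    for p,c in zip(P,C):
        cv2.circle(M,(int((y1-p[1])*s),int((x1-p[0])*s)),1,tuple(int(v) for v in c[::-1]),-1)
for i in range(10):
    cv2.line(M,(i*80,0),(i*80,6),(255,255,255),1); cv2.putText(M,f"{y1-i*.1:.1f}",(i*80,18),0,.35,(255,255,255))
for i in range(1,7): cv2.putText(M,f"{x1-i*.1:.2f}",(0,i*80+4),0,.35,(255,255,255))
cv2.imwrite("pics/map0.png",M)
for (u,v) in [(153,230),(201,220),(287,186),(330,202),(393,214),(406,186),(357,226),(360,190),(296,201),(280,270),(385,160),(365,220)]:
    print((u,v),X[v,u].round(3))
E
```

```text
(153, 230) [0.661 0.205 0.003]
(201, 220) [0.643 0.108 0.004]
(287, 186) [ 0.672 -0.112  0.003]
(330, 202) [ 0.526 -0.131  0.039]
(393, 214) [ 0.427 -0.215  0.041]
(406, 186) [ 0.49  -0.302  0.045]
(357, 226) [ 0.426 -0.127  0.045]
(360, 190) [ 0.515 -0.198  0.053]
(296, 201) [ 0.438 -0.     0.137]
(280, 270) [0.299 0.105 0.137]
(385, 160) [ 0.597 -0.329  0.048]
(365, 220) [ 0.473 -0.184  0.008]
```

View pics/map0.png

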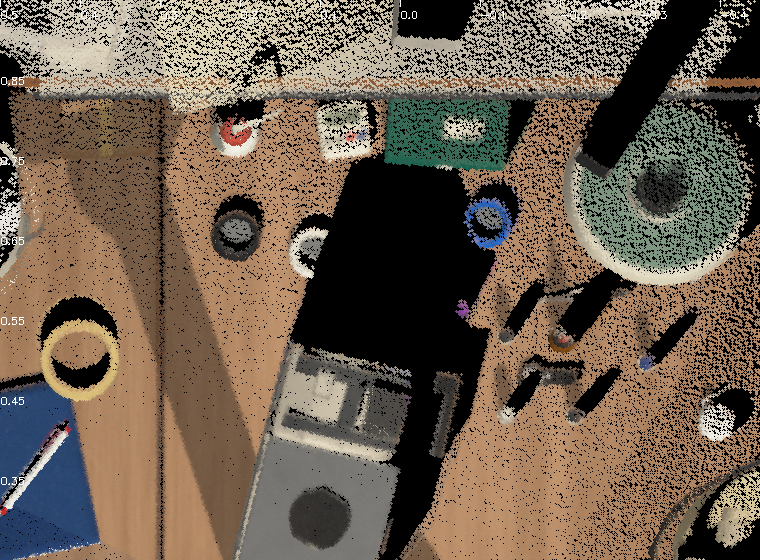

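View pics/crop0.png

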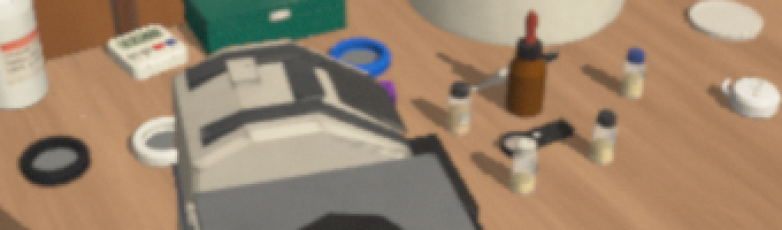

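```bash
cat >> h.py <<'E'
def go(x,y,z,yaw=None,s=None):
    "print shift (40mm units) & turn (10deg units) to world TCP; yaw=deg of tool x axis"
    from scipy.spatial.transform import Rotation as Ro
    s=s or manip.get_state(); q=s["ee_rot"]; R=Ro.from_quat(np.r_[q[1:],q[0]]).as_matrix()
    d=R.T@(np.array([x,y,z])-s["position"])/.04
    c=np.degrees(np.arctan2(R[1,0],R[0,0])); t=0 if yaw is None else -((yaw-c+180)%360-180)/10
    print("pos",s["position"].round(4),"yaw",c.round(1),"w",round(s["width"],4),"shift",d.round(3),"turn",round(t,2),"q6",s["qpos"][5].round(2),"clk",s["clock"])
E
python3 -c "
from h import *
go(.56,.08,.34,180)"
```

```text
pos [0.147  0.5555 0.2307] yaw 165.2 w 0.0855 shift [-13.023  -8.853  -2.724] turn -1.48 q6 -0.12 clk 0.15
```

Emit:
play_rows(
  motion=[
    [0,0,-1.5,0,85],
    [-1,-0.7,-2.4,0,85],
    [-2.2,-1.5,-2.7,0,85],
    [-3.4,-2.3,-2.7,0,85],
    [-4.6,-3.1,-2.7,0,85],
  ],
)

```text
clock: 0.78
position: [0.2942, 0.3875, 0.3394]
ee_rot: [0.0, 0.129, 0.992, 0.0]
contact_force: [0.7, 0.1, -1.1]
width: 0.0852
gripper_force: 0.0
```

Emit:
play_rows(
  motion=[
    [-1.2,-0.8,0,0,85],
    [-2.4,-1.6,0,0,85],
    [-3.6,-2.4,0,0,85],
    [-4.8,-3.3,0,0,85],
    [-6,-4.1,0,0,85],
  ],
)

```text
clock: 1.4
position: [0.4841, 0.1672, 0.3392]
ee_rot: [-0.0, 0.129, 0.992, 0.0]
contact_force: [1.5, 0.3, 0.4]
width: 0.085
gripper_force: 0.0
```

```bash
python3 -c "
from h import *
go(.56,.08,.34,180)"
```

```text
pos [0.4841 0.1672 0.3392] yaw 165.2 w 0.085 shift [-2.392 -1.622 -0.021] turn -1.48 q6 -1.12 clk 1.4
```

Emit:
play_rows(
  motion=[
    [-1.2,-0.8,0,-0.7,85],
    [-2.4,-1.6,0,-1.5,85],
    [-2.4,-1.6,0,-1.5,85],
  ],
)

```text
clock: 1.78
position: [0.562, 0.0792, 0.3377]
ee_rot: [-0.001, 0.001, 1.0, -0.001]
contact_force: [-1.0, 0.5, 0.7]
width: 0.085
gripper_force: 0.0
```

```bash
python3 -c "
from h import *
d,X=shot('wrist','w1')
go(.49,-.2,.34,180)
print(X[::70,::80].round(2).tolist())"
```

```text
pos [0.5604 0.0812 0.3382] yaw 180.0 w 0.0848 shift [ 1.755 -7.03  -0.045] turn -0.0 q6 -1.55 clk 1.825
[[[0.33, -0.31, -0.0], [0.33, -0.2, 0.0], [0.34, -0.08, -0.0], [0.38, 0.04, 0.15], [0.38, 0.12, 0.13], [0.34, 0.24, -0.0], [0.34, 0.35, 0.0]], [[0.42, -0.33, -0.0], [0.42, -0.21, -0.0], [0.43, -0.09, -0.0], [0.45, 0.04, 0.16], [0.45, 0.12, 0.16], [0.43, 0.25, 0.0], [0.42, 0.37, 0.0]], [[0.52, -0.36, 0.0], [0.52, -0.2, 0.05], [0.52, -0.1, 0.0], [0.53, 0.02, 0.0], [0.51, 0.12, 0.16], [0.53, 0.26, 0.0], [0.52, 0.39, -0.0]], [[0.61, -0.3, 0.09], [0.63, -0.24, 0.01], [0.64, -0.12, -0.0], [0.63, 0.02, 0.01], [0.64, 0.14, 0.0], [0.64, 0.28, -0.0], [0.64, 0.41, -0.0]], [[0.71, -0.32, 0.1], [0.72, -0.21, 0.09], [0.55, 0.03, 0.37], [0.75, 0.01, 0.03], [0.77, 0.15, -0.0], [0.55, 0.13, 0.36], [0.76, 0.42, 0.02]], [[0.74, -0.24, 0.2], [0.56, 0.02, 0.4], [0.55, 0.05, 0.41], [0.85, 0.01, 0.08], [0.85, 0.14, 0.08], [0.55, 0.11, 0.41], [0.55, 0.14, 0.41]]]
```

View pics/w1.png

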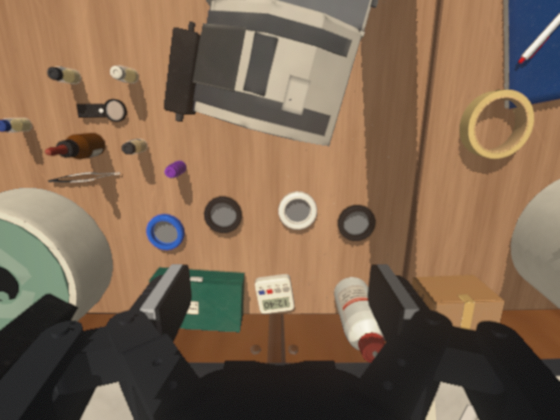

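```bash
cat > m.py <<'E'
from h import *
from scipy.optimize import minimize
def fit(P,r,c0):
    f=lambda c:np.sum(np.minimum(np.abs(np.hypot(*(P[:,:2]-c).T)-r),.004))
    return minimize(f,c0,method="Nelder-Mead").x
def stands(X):
    for n,(u,v) in dict(blue=(165,232),blk1=(223,215),white=(297,211),blk2=(357,223)).items():
        W=X[v-30:v+30,u-30:u+30].reshape(-1,3)
        T=W[(W[:,2]>.010)&(W[:,2]<.02)]; F=W[(W[:,2]>.0025)&(W[:,2]<.006)]
        c=X[v,u,:2]; T=T[np.hypot(*(T[:,:2]-c).T)<.045]
        F=F[np.hypot(*(F[:,:2]-c).T)<.019]
        print(n,X[v,u].round(4),"rim n",len(T),T[:,2].mean().round(4),"fit",fit(T,.0255,c).round(4),"bbox mid",((T.max(0)+T.min(0))/2)[:2].round(4),(T.max(0)-T.min(0))[:2].round(3),"floor",F.mean(0).round(4))
def tall(X,g):
    for n,c in g.items():
        W=X.reshape(-1,3); k=(np.hypot(*(W[:,:2]-c).T)<.03)
        W=W[k&(W[:,2]>.012)&(W[:,2]<.15)]; T=W[W[:,2]>W[:,2].max()-.006]
        print(n,"n",len(W),"zmax",W[:,2].max().round(3),"top mid",((T.max(0)+T.min(0))/2)[:2].round(4),(T.max(0)-T.min(0))[:2].round(3),len(T),"min/max",W.min(0).round(3),W.max(0).round(3))
G=dict(blkA=(.526,-.131),blkB=(.427,-.215),blue=(.49,-.302),white=(.426,-.127),drop=(.525,-.198),purple=(.565,-.08))
E
python3 - <<'E'
from m import *
X=np.load("pics/w1.npz")["X"]; S=np.load("pics/scene0.npz")["X"]
stands(X); tall(X,G); print("scene"); tall(S,G)
W=X.reshape(-1,3)
for nm,k in dict(cent=(W[:,1]>-.12)&(W[:,1]<.22)&(W[:,0]>.3)&(W[:,0]<.62)&(W[:,2]>.06)&(W[:,2]<.2),green=(W[:,1]>-.12)&(W[:,1]<.06)&(W[:,0]>.7)&(W[:,0]<.9)&(W[:,2]>.015)).items():
    print(nm,W[k].min(0),W[k].max(0))
k=(W[:,2]>.04)&(W[:,2]<.2)&(W[:,0]<.62)&(W[:,1]>-.12)
for y in np.arange(-.12,.2,.02):
    j=k&(abs(W[:,1]-y)<.01); print(y.round(2),W[j,0].max().round(3) if j.any() else None,W[j,2].max().round(3) if j.any() else None)
E
```

```text
blue [ 0.6748 -0.1123  0.0035] rim n 544 0.0136 fit [ 0.6701 -0.1087] bbox mid [ 0.6715 -0.1099] [0.061 0.061] floor [ 0.6746 -0.1123  0.0043]
blk1 [ 0.6446 -0.0134  0.005 ] rim n 558 0.0138 fit [ 0.641  -0.0119] bbox mid [ 0.642  -0.0131] [0.059 0.06 ] floor [ 0.6444 -0.0134  0.0045]
white [0.6377 0.1067 0.006 ] rim n 561 0.0141 fit [0.635  0.1075] bbox mid [0.6361 0.108 ] [0.06  0.061] floor [0.6374 0.1066 0.0047]
blk2 [0.6587 0.2054 0.0053] rim n 528 0.0138 fit [0.6554 0.202 ] bbox mid [0.6565 0.2029] [0.058 0.06 ] floor [0.6586 0.2053 0.0044]
blkA n 306 zmax 0.05 top mid [ 0.5318 -0.1345] [0.016 0.017] 126 min/max [ 0.521 -0.143  0.013] [ 0.541 -0.124  0.05 ]
blkB n 412 zmax 0.05 top mid [ 0.4331 -0.2205] [0.016 0.017] 154 min/max [ 0.421 -0.229  0.013] [ 0.443 -0.209  0.05 ]
blue n 365 zmax 0.05 top mid [ 0.4987 -0.3075] [0.015 0.011] 84 min/max [ 0.489 -0.316  0.012] [ 0.509 -0.298  0.05 ]
white n 345 zmax 0.051 top mid [ 0.433  -0.1353] [0.015 0.017] 140 min/max [ 0.423 -0.144  0.012] [ 0.443 -0.124  0.051]
drop n 1050 zmax 0.107 top mid [ 0.5292 -0.2071] [0.009 0.011] 61 min/
[... 614 characters left out ...]
-0.145  0.012] [ 0.443 -0.122  0.05 ]
drop n 512 zmax 0.105 top mid [ 0.5293 -0.2048] [0.009 0.009] 15 min/max [ 0.51  -0.221  0.012] [ 0.543 -0.187  0.105]
purple n 33 zmax 0.05 top mid [ 0.5656 -0.0778] [0.017 0.009] 23 min/max [ 0.556 -0.084  0.03 ] [ 0.574 -0.073  0.05 ]
cent [ 0.36615884 -0.03202882  0.06727345] [0.51967258 0.17719613 0.17337281]
green [ 0.73988797 -0.11949272  0.01500639] [0.84898303 0.05996309 0.14992928]
-0.12 None None
-0.1 None None
-0.08 0.573 0.052
-0.06 0.57 0.053
-0.04 0.487 0.071
-0.02 0.484 0.134
0.0 0.49 0.149
0.02 0.496 0.164
0.04 0.501 0.173
0.06 0.506 0.173
0.08 0.511 0.173
0.1 0.514 0.173
0.12 0.519 0.173
0.14 0.52 0.167
0.16 0.445 0.154
0.18 0.385 0.129
```

```bash
python3 - <<'E'
from m import *
for n in("w1","scene0","side0"):
    W=np.load(f"pics/{n}.npz")["X"].reshape(-1,3)
    k=(W[:,2]>.13)&(W[:,0]>.4)&(W[:,0]<.8)&(W[:,1]<-.1)&(W[:,1]>-.6)
    print(n,k.sum(),W[k].min(0).round(3) if k.any() else "",W[k].max(0).round(3) if k.any() else "")
    h=k&(W[:,0]<.68); print(h.sum(),W[h].min(0).round(3) if h.any() else "")
go(.433,-.134,.2,180)
E
```

```text
w1 1918 [ 0.731 -0.265  0.13 ] [ 0.756 -0.223  0.23 ]
0 
scene0 6503 [ 0.4   -0.579  0.13 ] [ 0.8   -0.207  0.396]
2034 [ 0.4   -0.579  0.13 ]
side0 4571 [ 0.646 -0.489  0.13 ] [ 0.8   -0.208  0.424]
856 [ 0.646 -0.355  0.241]
pos [0.5604 0.0812 0.3382] yaw 180.0 w 0.0848 shift [ 3.173 -5.382  3.459] turn -0.0 q6 -1.55 clk 1.825
```

Emit:
play_rows(
  motion=[
    [0.6,-1.2,0,0,60],
    [1.4,-2.4,0.5,0,45],
    [2.2,-3.6,1.3,0,45],
    [2.8,-4.7,2.3,0,45],
    [3.15,-5.4,3.45,0,45],
  ],
)

```text
clock: 2.45
position: [0.4335, -0.1339, 0.2014]
ee_rot: [0.002, -0.001, 1.0, -0.001]
contact_force: [0.8, -0.6, 0.1]
width: 0.0451
gripper_force: 0.0
```

```bash
python3 -c "
from h import *
go(.433,-.134,.014,180)"
```

```text
pos [ 0.4335 -0.1339  0.2014] yaw -179.8 w 0.0451 shift [2.800e-02 3.000e-03 4.684e+00] turn 0.02 q6 -2.03 clk 2.45
```

Emit:
play_rows(
  motion=[
    [0,0,1.5,0,45],
    [0,0,3,0,45],
    [0,0,4,0,45],
    [0,0,4.65,0,45],
    [0,0,4.65,0,45],
  ],
)

```text
clock: 3.08
position: [0.4326, -0.1318, 0.0141]
ee_rot: [-0.002, -0.002, 1.0, 0.001]
contact_force: [-0.2, 0.7, 0.0]
width: 0.045
gripper_force: 0.0
```

Emit:
play_rows(
  motion=[
    [0,0,0,0,15],
    [0,0,0,0,15],
    [0,0,0,0,15],
    [0,0,0,0,15],
  ],
  newtons=25,
)

```text
clock: 3.58
position: [0.4355, -0.134, 0.0167]
ee_rot: [0.001, -0.001, 1.0, -0.0]
contact_force: [0.7, 0.7, 6.5]
width: 0.0203
gripper_force: 25.6
```

Emit:
play_rows(
  motion=[
    [0,0,-1,0,15],
    [0,0,-2.4,0,15],
    [0,0,-3.9,0,15],
    [-1.2,0.3,-4.8,0,15],
    [-2.4,1.2,-5,0,15],
  ],
)

```text
clock: 4.2
position: [0.5332, -0.0871, 0.2198]
ee_rot: [0.004, 0.0, 1.0, -0.002]
contact_force: [0.6, -1.0, -0.7]
width: 0.02
gripper_force: 25.0
```

Emit:
play_rows(
  motion=[
    [-1,1,0,0,15],
    [-2,2.2,0,0,15],
    [-2.6,3.5,0,0,15],
    [-2.67,4.8,0,0,15],
    [-2.67,4.85,0,0,15],
  ],
)

```text
clock: 4.82
position: [0.6362, 0.1125, 0.2152]
ee_rot: [-0.0, -0.004, 1.0, 0.001]
contact_force: [0.0, -0.7, -0.4]
width: 0.0203
gripper_force: 25.0
```

```bash
python3 -c "
from h import *
d,X=shot('wrist','w2')
go(.636,.108,.022,180)"
```

```text
pos [0.6362 0.1106 0.2153] yaw -179.7 w 0.0203 shift [ 3.000e-03 -6.400e-02  4.832e+00] turn 0.03 q6 -1.51 clk 4.875
```

View pics/w2.png

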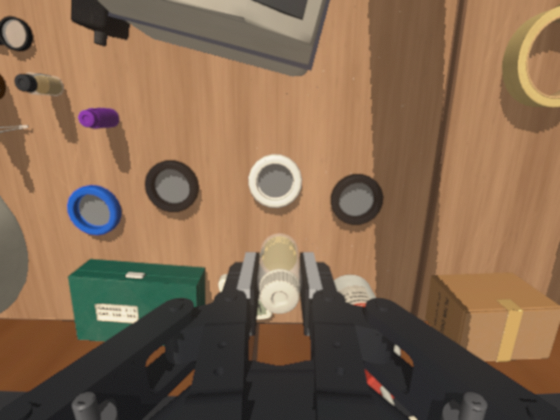

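```bash
sed -i 's/def stands(X):/def stands(X,D=dict(blue=(165,232),blk1=(223,215),white=(297,211),blk2=(357,223))):/; s/in dict(blue.*items/in D.items/' m.py; python3 -c "
from m import *
X=np.load('pics/w2.npz')['X']
stands(X,dict(blue=(95,209),blk1=(172,187),white=(275,181),blk2=(357,199)))
P=X[235:305,262:297].reshape(-1,3);P=P[(P[:,2]>.15)&(P[:,2]<.3)];print(P.min(0),P.max(0))
go(.636,.108,.021,180)"
```

```text
blue [ 0.6727 -0.1115  0.0036] rim n 1045 0.0137 fit [ 0.6714 -0.1079] bbox mid [ 0.6721 -0.1094] [0.06 0.06] floor [ 0.6734 -0.1126  0.0044]
blk1 [ 0.6446 -0.0142  0.0042] rim n 1113 0.0139 fit [ 0.6419 -0.0117] bbox mid [ 0.6423 -0.013 ] [0.059 0.061] floor [ 0.6445 -0.0142  0.0046]
white [0.6365 0.1072 0.005 ] rim n 1110 0.0141 fit [0.635  0.1077] bbox mid [0.6359 0.1078] [0.061 0.061] floor [0.6364 0.1072 0.0047]
blk2 [0.6581 0.2052 0.0033] rim n 1040 0.0139 fit [0.6558 0.2017] bbox mid [0.6569 0.2027] [0.059 0.059] floor [0.6579 0.2052 0.0047]
[0.62249018 0.10201465 0.19900691] [0.63770677 0.12102024 0.24811233]
pos [0.6362 0.1106 0.2153] yaw -179.7 w 0.0203 shift [ 3.000e-03 -6.400e-02  4.857e+00] turn 0.03 q6 -1.51 clk 4.875
```

Emit:
play_rows(
  motion=[
    [0,0,1.5,0,15],
    [0,-0.05,3,0,15],
    [0,-0.05,4.2,0,15],
    [0,-0.05,4.8,0,15],
    [0,-0.05,4.86,0,15],
  ],
)

```text
clock: 5.5
position: [0.6357, 0.1049, 0.0198]
ee_rot: [-0.001, -0.001, 1.0, -0.0]
contact_force: [-0.5, 0.1, 0.7]
width: 0.0203
gripper_force: 26.4
```

Emit:
play_rows(
  motion=[
    [0,0,0.02,0,15],
    [0,0,0.02,0,30],
    [0,0,0.02,0,45],
    [0,0,0.02,0,45],
    [0,0,0.02,0,45],
  ],
)

```text
clock: 6.12
position: [0.6366, 0.1069, 0.0203]
ee_rot: [0.0, -0.002, 1.0, 0.0]
contact_force: [-0.1, 0.4, 1.3]
width: 0.0453
gripper_force: 0.0
```

Emit:
play_rows(
  motion=[
    [0,0,-1,0,45],
    [0,0,-2.4,0,45],
    [0,0,-3.9,0,45],
    [0,0,-5,0,45],
    [0,0,-5,0,45],
  ],
)

```text
clock: 6.75
position: [0.6389, 0.1071, 0.2251]
ee_rot: [0.005, -0.002, 1.0, 0.0]
contact_force: [0.1, 0.3, -0.2]
width: 0.0448
gripper_force: 0.0
```

```bash
python3 -c "
from m import *
d,X=shot('wrist','w3')
tall(X,dict(white=(.636,.108)))
tall(X,dict(blkA=(.531,-.133)))
go(.531,-.133,.2152,180)"
```

```text
white n 1331 zmax 0.055 top mid [0.6344 0.1057] [0.016 0.016] 196 min/max [0.607 0.078 0.012] [0.666 0.138 0.055]
blkA n 748 zmax 0.05 top mid [ 0.5317 -0.1345] [0.017 0.017] 274 min/max [ 0.521 -0.143  0.012] [ 0.542 -0.123  0.05 ]
pos [0.6373 0.1069 0.2222] yaw -179.8 w 0.0454 shift [ 2.678 -5.99   0.162] turn 0.02 q6 -1.52 clk 6.8
```

Emit:
play_rows(
  motion=[
    [0.6,-1.3,0,0,45],
    [1.2,-2.6,0,0,45],
    [1.8,-3.9,0,0,45],
    [2.4,-5.2,0,0,45],
    [2.65,-6,0,0,45],
  ],
)

```text
clock: 7.42
position: [0.5286, -0.1352, 0.2181]
ee_rot: [-0.002, -0.001, 1.0, 0.001]
contact_force: [0.0, 0.9, 0.4]
width: 0.0449
gripper_force: 0.0
```

```bash
python3 -c "
from m import *
d,X=shot('wrist','w4')
tall(X,G)
go(.531,-.133,.015,180)"
```

```text
blkA n 370 zmax 0.05 top mid [ 0.5323 -0.1343] [0.016 0.016] 197 min/max [ 0.521 -0.145  0.012] [ 0.54  -0.125  0.05 ]
blkB n 481 zmax 0.05 top mid [ 0.4323 -0.221 ] [0.015 0.016] 256 min/max [ 0.422 -0.229  0.012] [ 0.443 -0.211  0.05 ]
blue n 562 zmax 0.05 top mid [ 0.4985 -0.3106] [0.016 0.016] 220 min/max [ 0.488 -0.319  0.012] [ 0.509 -0.299  0.05 ]Traceback (most recent call last):
  File "<string>", line 4, in <module>
    tall(X,G)
    ~~~~^^^^^
  File "m.py", line 16, in tall
    W=W[k&(W[:,2]>.012)&(W[:,2]<.15)]; T=W[W[:,2]>W[:,2].max()-.006]
                                                  ~~~~~~~~~~^^
    return umr_maximum(a, axis, None, out, keepdims, initial, where)
ValueError: zero-size array to reduction operation maximum which has no identity
```

Emit:
play_rows(
  motion=[
    [-0.05,0.03,1.5,0,45],
    [-0.05,0.03,3,0,45],
    [-0.05,0.03,4.2,0,45],
    [-0.05,0.03,5.1,0,45],
    [-0.05,0.03,5.1,0,45],
  ],
)

```text
clock: 8.1
position: [0.5295, -0.1307, 0.0122]
ee_rot: [-0.005, -0.002, 1.0, 0.002]
contact_force: [-0.4, 0.7, 0.4]
width: 0.0451
gripper_force: 0.0
```

Emit:
play_rows(
  motion=[
    [0,0,0,0,15],
    [0,0,0,0,15],
    [0,0,0,0,15],
    [0,0,0,0,15],
  ],
  newtons=25,
)

```text
clock: 8.6
position: [0.5339, -0.1326, 0.0172]
ee_rot: [0.001, -0.001, 1.0, -0.0]
contact_force: [0.2, -0.4, 3.1]
width: 0.0202
gripper_force: 27.1
```

```bash
python3 -c "
from m import *
go(.6422,-.013,.2152,180)"
```

```text
pos [ 0.5339 -0.1326  0.0172] yaw -179.8 w 0.0202 shift [-2.727  2.977 -4.947] turn 0.02 q6 -1.94 clk 8.6
```

Emit:
play_rows(
  motion=[
    [0,0,-1,0,15],
    [0,0,-2.4,0,15],
    [-0.3,0.4,-3.8,0,15],
    [-1.2,1.3,-4.2,0,15],
    [-2.1,2.3,-4.2,0,15],
  ],
)

```text
clock: 9.22
position: [0.619, -0.0399, 0.1874]
ee_rot: [0.003, -0.001, 1.0, -0.001]
contact_force: [-0.1, 0.2, -0.4]
width: 0.0199
gripper_force: 26.9
```

Emit:
play_rows(
  motion=[
    [-0.66,0.7,0,0,15],
    [-0.66,0.7,0,0,15],
  ],
)

```text
clock: 9.48
position: [0.6447, -0.0098, 0.1839]
ee_rot: [0.001, -0.003, 1.0, 0.0]
contact_force: [-1.1, 0.0, -0.3]
width: 0.02
gripper_force: 26.9
```

```bash
python3 -c "
from m import *
d,X=shot('wrist','w5')
for i in range(4): go(.6422,-.013,.021,180)
P=X[200:320,255:305].reshape(-1,3);P=P[(P[:,2]>.1)&(P[:,2]<.3)];print(P.min(0),P.max(0))"
```

```text
pos [ 0.6434 -0.0111  0.1838] yaw -179.7 w 0.0201 shift [ 0.028 -0.047  4.07 ] turn 0.03 q6 -1.7 clk 9.525
pos [ 0.6434 -0.0111  0.1838] yaw -179.7 w 0.0201 shift [ 0.028 -0.047  4.07 ] turn 0.03 q6 -1.7 clk 9.525
pos [ 0.6434 -0.0111  0.1838] yaw -179.7 w 0.0201 shift [ 0.028 -0.047  4.07 ] turn 0.03 q6 -1.7 clk 9.525
pos [ 0.6434 -0.0111  0.1838] yaw -179.7 w 0.0201 shift [ 0.028 -0.047  4.07 ] turn 0.03 q6 -1.7 clk 9.525
[ 0.6309455  -0.02259124  0.16777018] [0.65573814 0.00137378 0.21992538]
```

Emit:
play_rows(
  motion=[
    [0,0,1.4,0,15],
    [0.03,-0.05,2.6,0,15],
    [0.03,-0.05,3.6,0,15],
    [0.03,-0.05,4.05,0,15],
    [0.03,-0.05,4.08,0,15],
  ],
)

```text
clock: 10.15
position: [0.6416, -0.0148, 0.0207]
ee_rot: [-0.0, -0.001, 1.0, -0.0]
contact_force: [0.4, -0.4, -0.6]
width: 0.0199
gripper_force: 28.5
```

Emit:
play_rows(
  motion=[
    [0,0,0.02,0,15],
    [0,0,0.02,0,30],
    [0,0,0.02,0,45],
    [0,0,0.02,0,45],
    [0,0,0.02,0,45],
  ],
)

```text
clock: 10.78
position: [0.6421, -0.014, 0.0203]
ee_rot: [0.0, -0.002, 1.0, 0.0]
contact_force: [-0.4, -0.3, 0.1]
width: 0.0452
gripper_force: 0.0
```

Emit:
play_rows(
  motion=[
    [0,0,-1,0,45],
    [0,0,-2.4,0,45],
    [0,0,-3.9,0,45],
    [0,0,-4.8,0,45],
    [0,0,-4.8,0,45],
  ],
)

```text
clock: 11.4
position: [0.6441, -0.0142, 0.2162]
ee_rot: [0.004, -0.002, 1.0, -0.0]
contact_force: [0.5, 0.3, -0.3]
width: 0.0455
gripper_force: 0.0
```

```bash
python3 -c "
from m import *
d,X=shot('wrist','w6')
tall(X,dict(blk1=(.642,-.013)))
go(.432,-.219,.2,180)"
```

```text
blk1 n 1396 zmax 0.054 top mid [ 0.6405 -0.0148] [0.016 0.015] 206 min/max [ 0.613 -0.043  0.012] [0.672 0.017 0.054]
pos [ 0.6426 -0.014   0.2135] yaw -179.8 w 0.0447 shift [ 5.282 -5.108  0.324] turn 0.02 q6 -1.7 clk 11.45
```

Emit:
play_rows(
  motion=[
    [1,-1,0,0,45],
    [2,-2,0,0,45],
    [3,-3,0,0,45],
    [4,-4,0,0,45],
    [5,-5,0,0,45],
  ],
)

```text
clock: 12.08
position: [0.4402, -0.215, 0.21]
ee_rot: [-0.002, -0.002, 1.0, 0.001]
contact_force: [-0.5, -1.3, -0.3]
width: 0.0448
gripper_force: 0.0
```

Emit:
play_rows(
  motion=[
    [0.26,-0.15,1,0,45],
    [0.26,-0.15,2.4,0,45],
    [0.26,-0.15,3.7,0,45],
    [0.26,-0.15,4.6,0,45],
    [0.26,-0.15,4.6,0,45],
  ],
)

```text
clock: 12.7
position: [0.4288, -0.2182, 0.0245]
ee_rot: [-0.004, -0.001, 1.0, 0.003]
contact_force: [-0.3, 0.2, 0.3]
width: 0.0447
gripper_force: 0.0
```

```bash
python3 -c "
from m import *
go(.432,-.22,.015,180)"
```

```text
pos [ 0.4288 -0.2182  0.0245] yaw -179.8 w 0.0447 shift [-0.082 -0.046  0.236] turn 0.02 q6 -2.19 clk 12.7
```

Emit:
play_rows(
  motion=[
    [0,-0.02,0.28,0,45],
    [0,-0.02,0.28,0,45],
    [0,-0.02,0.28,0,15],
    [0,-0.02,0.28,0,15],
    [0,-0.02,0.28,0,15],
  ],
)

```text
clock: 13.32
position: [0.4329, -0.2219, 0.0178]
ee_rot: [0.001, -0.002, 1.0, -0.001]
contact_force: [0.1, 0.8, 5.5]
width: 0.0204
gripper_force: 25.3
```

Emit:
play_rows(
  motion=[
    [0,0,0,0,15],
    [0,0,0,0,15],
  ],
)

```text
clock: 13.58
position: [0.433, -0.2219, 0.0178]
ee_rot: [0.001, -0.002, 1.0, -0.001]
contact_force: [-0.7, 0.8, 6.1]
width: 0.0201
gripper_force: 25.4
```

```bash
python3 -c "
from m import *
go(.6565,.203,.015,180)"
```

```text
pos [ 0.433  -0.2219  0.0178] yaw -179.8 w 0.0201 shift [-5.621 10.605  0.069] turn 0.02 q6 -2.19 clk 13.575
```

Emit:
play_rows(
  motion=[
    [0,0,-1,0,15],
    [0,0,-2.4,0,15],
    [0,0,-3.8,0,15],
    [-0.7,0.7,-4.9,0,15],
    [-1.6,1.6,-5,0,15],
  ],
)

```text
clock: 14.2
position: [0.4984, -0.1582, 0.2212]
ee_rot: [0.004, -0.0, 1.0, -0.002]
contact_force: [0.7, 0.1, -1.2]
width: 0.0203
gripper_force: 25.0
```

Emit:
play_rows(
  motion=[
    [-1,1,0,0,15],
    [-2,2,0,0,15],
    [-2.8,3.2,0,0,15],
    [-3.4,4.5,0,0,15],
    [-3.6,5.8,0,0,15],
  ],
)

```text
clock: 14.82
position: [0.6405, 0.0769, 0.2162]
ee_rot: [0.0, -0.002, 1.0, 0.0]
contact_force: [0.5, 0.2, -0.1]
width: 0.0203
gripper_force: 25.0
```

Emit:
play_rows(
  motion=[
    [-0.2,1.2,0,0,15],
    [-0.4,2.4,0,0,15],
    [-0.4,3.2,0,0,15],
    [-0.4,3.2,0,0,15],
  ],
)

```text
clock: 15.32
position: [0.6544, 0.2058, 0.2163]
ee_rot: [-0.0, -0.003, 1.0, 0.0]
contact_force: [-0.3, -0.5, 0.1]
width: 0.0203
gripper_force: 25.0
```

```bash
python3 -c "
from m import *
d,X=shot('wrist','w7')
go(.6565,.203,.021,180)
P=X[200:320,255:305].reshape(-1,3);P=P[(P[:,2]>.15)&(P[:,2]<.3)];print(P.min(0),P.max(0))"
```

```text
pos [0.6546 0.204  0.2164] yaw -179.7 w 0.0202 shift [-0.052 -0.021  4.885] turn 0.03 q6 -1.37 clk 15.375
[0.64208105 0.19303777 0.19982019] [0.66606785 0.2170094  0.25241843]
```

Bottom at 0.200; lowering 4.9 minus a hair puts it on the floor.

Emit:
play_rows(
  motion=[
    [0,0,1.4,0,15],
    [-0.05,-0.03,2.8,0,15],
    [-0.05,-0.03,4.1,0,15],
    [-0.05,-0.03,4.8,0,15],
    [-0.05,-0.03,4.88,0,15],
  ],
)

```text
clock: 16.0
position: [0.6562, 0.1999, 0.02]
ee_rot: [-0.001, -0.001, 1.0, -0.001]
contact_force: [0.1, 0.7, 0.5]
width: 0.0205
gripper_force: 26.8
```

Emit:
play_rows(
  motion=[
    [0,0,0.02,0,15],
    [0,0,0.02,0,30],
    [0,0,0.02,0,45],
    [0,0,0.02,0,45],
    [0,0,0.02,0,45],
  ],
)

```text
clock: 16.62
position: [0.6571, 0.2021, 0.0212]
ee_rot: [0.0, -0.002, 1.0, 0.0]
contact_force: [-0.8, 0.5, -0.1]
width: 0.0446
gripper_force: 0.0
```

Emit:
play_rows(
  motion=[
    [0,0,-1,0,45],
    [0,0,-2.4,0,45],
    [0,0,-3.9,0,45],
    [0,0,-4.8,0,45],
    [0,0,-4.8,0,45],
  ],
)

```text
clock: 17.25
position: [0.6589, 0.2025, 0.2174]
ee_rot: [0.004, -0.002, 1.0, 0.001]
contact_force: [-0.1, 0.3, 0.1]
width: 0.0452
gripper_force: 0.0
```

```bash
python3 -c "
from m import *
d,X=shot('wrist','w8')
tall(X,dict(blk2=(.6565,.203)))
go(.498,-.309,.21,180)"
```

```text
blk2 n 1370 zmax 0.054 top mid [0.6569 0.2003] [0.016 0.015] 202 min/max [0.628 0.173 0.012] [0.686 0.233 0.054]
pos [0.6575 0.2022 0.2146] yaw -179.8 w 0.0452 shift [  4.029 -12.768   0.092] turn 0.02 q6 -1.38 clk 17.3
```

Emit:
play_rows(
  motion=[
    [0.6,-1.2,0,0,45],
    [1.2,-2.4,0,0,45],
    [1.8,-3.6,0,0,45],
    [2.4,-4.8,0,0,45],
    [3,-6,0,0,45],
  ],
)

```text
clock: 17.92
position: [0.5355, -0.0395, 0.2107]
ee_rot: [-0.002, -0.002, 1.0, 0.0]
contact_force: [1.3, -0.4, 0.3]
width: 0.0452
gripper_force: 0.0
```

Emit:
play_rows(
  motion=[
    [0.4,-1.3,0,0,45],
    [0.8,-2.6,0,0,45],
    [1,-4,0,0,45],
    [1,-5.4,0,0,45],
    [1,-6.75,0,0,45],
  ],
)

```text
clock: 18.55
position: [0.4973, -0.3095, 0.2107]
ee_rot: [-0.001, -0.001, 1.0, 0.001]
contact_force: [1.2, -0.3, 1.3]
width: 0.045
gripper_force: 0.0
```

```bash
python3 -c "
from m import *
d,X=shot('wrist','w9')
go(.498,-.309,.015,180)
tall(X,dict(blue=G['blue']))"
```

```text
pos [ 0.4976 -0.3176  0.2103] yaw 180.0 w 0.0452 shift [-0.022  0.242  4.881] turn -0.0 q6 -2.25 clk 18.6
blue n 388 zmax 0.05 top mid [ 0.499  -0.3105] [0.016 0.015] 207 min/max [ 0.489 -0.321  0.012] [ 0.507 -0.3    0.05 ]
```

Emit:
play_rows(
  motion=[
    [0,0,0,0,45],
    [0,0,1.4,0,45],
    [0,0,2.8,0,45],
    [0,0,3.6,0,45],
    [0,0,3.6,0,45],
  ],
)

```text
clock: 19.23
position: [0.4961, -0.3048, 0.0655]
ee_rot: [-0.003, -0.002, 1.0, 0.003]
contact_force: [0.9, 0.2, 0.7]
width: 0.0448
gripper_force: 0.0
```

```bash
python3 -c "
from m import *
go(.498,-.309,.015,180)"
```

```text
pos [ 0.4961 -0.3048  0.0655] yaw -179.7 w 0.0448 shift [-0.056 -0.113  1.262] turn 0.03 q6 -2.25 clk 19.225
```

Emit:
play_rows(
  motion=[
    [-0.03,-0.05,0.7,0,45],
    [-0.03,-0.05,1.33,0,45],
    [-0.03,-0.05,1.33,0,45],
    [-0.03,-0.05,1.33,0,15],
    [-0.03,-0.05,1.33,0,15],
  ],
)

```text
clock: 19.85
position: [0.5009, -0.311, 0.0176]
ee_rot: [0.001, -0.002, 1.0, -0.001]
contact_force: [-0.2, 1.1, 3.3]
width: 0.0202
gripper_force: 24.9
```

Emit:
play_rows(
  motion=[
    [0,0,0,0,15],
    [0,0,0,0,15],
    [0,0,0,0,15],
  ],
)

```text
clock: 20.23
position: [0.5009, -0.311, 0.0175]
ee_rot: [0.001, -0.001, 1.0, -0.001]
contact_force: [-0.2, 1.2, 6.2]
width: 0.0207
gripper_force: 25.2
```

```bash
python3 -c "
from m import *
go(.6718,-.1095,.015,180)"
```

```text
pos [ 0.5009 -0.311   0.0175] yaw -179.8 w 0.0207 shift [-4.285  5.026  0.068] turn 0.02 q6 -2.25 clk 20.225
```

Emit:
play_rows(
  motion=[
    [0,0,-1,0,15],
    [0,0,-2.4,0,15],
    [0,0,-3.8,0,15],
    [0,1,-4.5,0,15],
    [-0.5,2.3,-4.5,0,15],
  ],
)

```text
clock: 20.85
position: [0.5204, -0.2194, 0.1995]
ee_rot: [0.003, 0.0, 1.0, -0.002]
contact_force: [0.8, 0.7, -1.0]
width: 0.0201
gripper_force: 24.8
```

Emit:
play_rows(
  motion=[
    [-0.8,1.2,0,0,15],
    [-1.9,2.2,0,0,15],
    [-3,2.7,0,0,15],
    [-3.78,2.73,0,0,15],
    [-3.78,2.73,0,0,15],
  ],
)

```text
clock: 21.48
position: [0.6722, -0.1082, 0.1952]
ee_rot: [0.0, -0.002, 1.0, -0.0]
contact_force: [-1.7, 0.2, 0.2]
width: 0.0199
gripper_force: 24.8
```

```bash
python3 -c "
from m import *
d,X=shot('wrist','w10')
go(.6718,-.1095,.021,180)
P=X[200:320,255:305].reshape(-1,3);P=P[(P[:,2]>.15)&(P[:,2]<.3)];print(P.min(0),P.max(0))"
```

```text
pos [ 0.6706 -0.1085  0.1953] yaw -179.8 w 0.0202 shift [-0.035 -0.025  4.357] turn 0.02 q6 -1.84 clk 21.525
[ 0.65849119 -0.12094737  0.17849803] [ 0.68335805 -0.09688426  0.23143241]
```

Emit:
play_rows(
  motion=[
    [0,0,1.4,0,15],
    [-0.03,-0.02,2.8,0,15],
    [-0.03,-0.02,3.8,0,15],
    [-0.03,-0.02,4.3,0,15],
    [-0.03,-0.02,4.37,0,15],
  ],
)

```text
clock: 22.15
position: [0.6696, -0.1098, 0.0201]
ee_rot: [-0.001, -0.001, 1.0, 0.0]
contact_force: [-0.0, 0.9, 0.2]
width: 0.0202
gripper_force: 26.0
```

Emit:
play_rows(
  motion=[
    [0,0,0.02,0,15],
    [0,0,0.02,0,30],
    [0,0,0.02,0,45],
    [0,0,0.02,0,45],
    [0,0,0.02,0,45],
  ],
)

```text
clock: 22.78
position: [0.6716, -0.1095, 0.0203]
ee_rot: [0.0, -0.002, 1.0, 0.0]
contact_force: [0.1, -0.4, -0.2]
width: 0.0448
gripper_force: 0.0
```

Emit:
play_rows(
  motion=[
    [0,0,-1,0,45],
    [0,0,-2.4,0,45],
    [0,0,-3.9,0,45],
    [0,0,-5.2,0,45],
    [0,0,-6.4,0,45],
  ],
)

```text
clock: 23.4
position: [0.6715, -0.1095, 0.2784]
ee_rot: [0.001, -0.002, 1.0, -0.0]
contact_force: [0.9, -0.2, 0.2]
width: 0.045
gripper_force: 0.0
```

Emit:
play_rows(
  motion=[
    [0.6,1,-0.5,0,45],
    [1.2,2.2,-1,0,45],
    [1.8,3.4,-1.5,0,45],
    [2.3,4.5,-1.5,0,45],
    [2.3,4.5,-1.5,0,45],
  ],
)

```text
clock: 24.02
position: [0.5773, 0.0732, 0.3372]
ee_rot: [0.001, -0.004, 1.0, 0.001]
contact_force: [0.4, -0.8, 0.3]
width: 0.0451
gripper_force: 0.0
```

```bash
python3 -c "
from m import *
d,X=shot('wrist','w11')
tall(X,dict(blue=(.6718,-.1095),blk1=(.6422,-.013),white=(.636,.108),blk2=(.6565,.203),drop=(.529,-.205)))
go(.6718,-.1095,.021,180)"
```

```text
blue n 705 zmax 0.054 top mid [ 0.6674 -0.1108] [0.016 0.016] 99 min/max [ 0.643 -0.139  0.012] [ 0.701 -0.08   0.054]
blk1 n 730 zmax 0.054 top mid [ 0.6401 -0.0141] [0.015 0.016] 94 min/max [ 0.613 -0.043  0.012] [0.671 0.016 0.054]
white n 738 zmax 0.055 top mid [0.6343 0.105 ] [0.016 0.015] 100 min/max [0.607 0.079 0.012] [0.666 0.138 0.055]
blk2 n 711 zmax 0.054 top mid [0.6557 0.1989] [0.015 0.016] 102 min/max [0.628 0.174 0.012] [0.685 0.232 0.054]
drop n 1094 zmax 0.106 top mid [ 0.5294 -0.2065] [0.009 0.01 ] 63 min/max [ 0.512 -0.217  0.012] [ 0.547 -0.189  0.106]
pos [0.5783 0.0714 0.3367] yaw -179.7 w 0.0453 shift [-2.304 -4.534  7.896] turn 0.03 q6 -1.57 clk 24.075
```

View pics/w11.png

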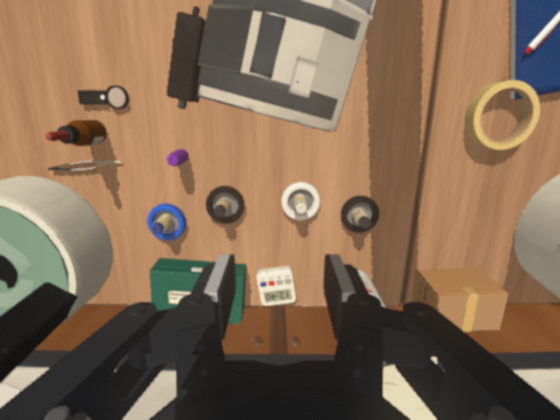

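All four vials stand in their matching stands: blue at about (165,222), black at (225,204), white at (300,202) and black at (360,214). Each is within about 5 mm of its stand's axis at the right height. The dropper at (90,132) and the purple vial have not moved.

```bash
python3 -c "
from rig import manip
print(manip.sign_off())"
```

```text
the job is handed in; nothing more can be done
None
```

I put all four vials in their colour-matched stands and handed the job in at about 24 s; the last wrist image shows each upright within about 5 mm of its stand's axis, with the dropper bottle and purple vial unmoved, but the sign-off returned no verdict.

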